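# Press a label holder home behind the lip of a vial shelf and hold it

### The job

Pick up the blue label holder, slide its tongue under the metal lip into the slot in the front of the low white vial shelf, and push it by feel against the spring inside until it is fully home, its shoulders up against the shelf front. The spring would push it out again, so finish while still gripping the holder and keeping it pressed fully home: do not let go. Leave the three vials on the shelf and the beaker beside it standing where they are.

Things in the scene. Friction and masses are not known exactly. Their poses are not given: they have to be found in the camera images.
- label_holder: Loose blue label holder, 0.08-0.17 kg, starts flat on the worktop. Origin: underside, below the middle of its upright plate; +x to the tongue tip, z up. Flat foot 6 mm thick, 70 wide, x -12..45 mm, ends in the shoulders; the tongue (46 wide, 6 thick) runs on to x 80, its narrower tip (38 wide) to x 90.
- label_plate (a point): Middle of the holder's upright label plate, the part to grip: 30 mm above the holder's origin, same axes. Plate 8 mm thick (x), 56 wide (y), top 51 mm above the underside; white card with red stripe on its -x face. Behind it (+x side) two ribs at y +-26, 19 mm high, to x 25 mm; elsewhere the foot is clear.
- shelf: Fixed low white shelf on a grey base, 300 mm wide (y), 120 deep, with an aluminium lip along the front. Origin: on the worktop under the middle of the lip's front face; +x into the shelf, z up. Grey ledge before the lip: top at z 20 mm, 110 wide, out to x -60. Lip top z 46, deck top z 40. Holder fully home: its origin at x -45, y 0, z 20 mm in this frame, axes parallel.
- slot_mouth (a point): Middle of the slot's mouth at its floor, shelf frame (0, 0, 20 mm), same axes as the shelf. The slot under the lip is 54 mm wide (y), 10 mm high, 90 mm deep along +x, its floor level with the ledge. The holder's shoulders stop against the front face beside it.
- spring_stop (a joint): Orange spring-loaded stop hidden in the slot; metres it is pushed in: 0 at rest (its face 33 mm behind the lip's front), about 0.012 when the holder is home. It pushes back along the shelf's -x with 3.6 N at 0 and 9 N at 0.012; its own limit is 0.016.
- vial_blue: Bystander: glass vial with blue cap, 25 dia x 57 mm, standing on the shelf deck; origin under its centre.
- vial_white: Bystander: glass vial with white cap, 25 dia x 57 mm, standing on the shelf deck; origin under its centre.
- vial_red: Bystander: glass vial with red cap, 25 dia x 57 mm, standing on the shelf deck; origin under its centre.
- beaker: Bystander: empty beaker, 44 dia x 56 mm, standing on the worktop left of the shelf; origin under its centre.
Mind the look-alikes: they are no part of the job. Of the things shaped like the label_holder, the blue one is meant.

How it is judged:
By the outcome, as a careful person would: the job done as asked, in the order asked, and still so for the second after the job is handed in, while the arm keeps its last pose, push and grip.
It also fails if it takes over 42 s, if anything falls off the work surface, if the arm or the gripper's body presses on something with over 40 N, if the wrist force passes 120 N, or if a joint passes its speed limit or range.

### The arm

A 6-joint arm with a two-finger parallel gripper is mounted at the origin on a cart in front of the work surface, level with it; the furniture and walls round the work are solid. World frame = base frame: x ahead of the robot, y to its left, z up, the work surface at z = 0. Lengths are in m, angles in rad, forces in N, time in s.
With the tool pointing down it reaches from about 0.325 to 0.85 m from the base axis. Payload 4.4 kg.
Tool frame: the origin (TCP) lies midway between the tips of the shut fingers; the grasp point (between the pads) lies 19 mm behind it (ctrl.hold_point_z is the distance from the TCP to the grasp point, in m); z points along the fingers, y is the line along which they close (so a half turn about z gives the same grasp; the last joint's range is limited). The gripper opens to 94 mm and grips with 3 to 60 N. Pads are 16 mm wide; open, the fingers measure 119 mm over their backs; the gripper's body (75 mm by 177 mm) begins 78 mm behind the grasp point.
Start: joints at [-1.268, 0.207, 1.542, -0, 1.393, -0.15], TCP at [0.252, -0.517, 0.205] pointing down, gripper open.
Joint ranges: [-2.73, 2.73], [-0.86, 2.22], [0.23, 2.46], [-1.11, 4.25], [0.08, 2.63], [-2.82, 2.82]. Speed limits (rad/s): [2.79, 2.79, 3.14, 3.14, 3.14, 3.14].

### API

Orientations are given as a unit quaternion [x, y, z, w].
In Python, from bench import ctrl gives the robot as it stands. Calls block until the motion is done:
- ctrl.reach(position, orientation): joint-space move of the TCP to a pose.
- ctrl.move_linear(position, max_speed=0.15, orientation=None, threshold=None): straight line of the TCP; orientation=None keeps the orientation; max_speed is the mean speed in m/s. With threshold (N) it stops when the force on the tool has changed by that much, and returns True; else False.
- ctrl.movej(angles): joint-space move.
- ctrl.open() and ctrl.grab(grasp_force=None): open the fingers fully, or close them until they stop; grasp_force is the grip in N (None keeps the last).
- ctrl.hold(seconds).
- ctrl.ik(position, orientation): joint angles nearest the present ones, or None.
- ctrl.get_obs(): the state.
- ctrl.grab_frame(name): name is "scene" or "top"; returns the picture (400x640x3 uint8, red, green, blue); there is no depth.
- ctrl.calibration(name): a dict with "intrinsics" (3x3 intrinsics, pixels), "k1" (the pictures are not rectified: a ray, as slopes to the right and down, at radius r is drawn at 1 + k1 r^2 times it, then the intrinsics apply), "R" (3x3) and "t" (3): a world point X has camera coordinates R X + t. Camera axes: x right, y down, z forward; pixel columns grow to the right and rows downward; lengths in m; the calibration is good to about 2 mm. A picture is of the moment at which its call begins. calibration takes no time and is no camera call.
A pose or a line that the arm cannot do raises ctrl.MotionError and nothing moves.
- ctrl.close_job(): hands the job in; it is judged then, once.
The state is a dict: "t": time; "joints": joint angles; "joint_velocities": joint speeds; "tau": joint torques, N m; "ee_pos": TCP position; "orientation": TCP orientation; "contact_force": force on the tool from outside, world axes, zero at the start; "torque": the same for the moment, N m; "width": finger opening in m; "gripper_force": force on a finger pad.
Only numpy, scipy, OpenCV 4.12 (cv2) and the standard library are available. Lean on these libraries where they do the work, as an engineer would, in place of code of your own. Each camera call takes 0.05 s, during which the arm holds its last target. There are 200 camera calls.

## Working session

There is one attempt and no reset: what is moved stays moved. The work goes in short steps, each a Python script; the robot and the scene stay as the last script left them, time stands still between calls to the robot, and variables do not carry over. Pictures are saved under pics/ and viewed, at most 10 in all, crops included, and the job is handed in when it is done.

```bash
mkdir -p pics; ls; python3 - <<'E'
from bench import ctrl
import cv2
for n in("scene","top"):
    cv2.imwrite(f"pics/{n}0.png",ctrl.grab_frame(n)[:,:,::-1]); print(n,ctrl.calibration(n))
o=ctrl.get_obs();print(o["t"],o["ee_pos"],o["orientation"],ctrl.hold_point_z)
E
```

```text
pics
scene {'intrinsics': array([[415.35701173,   0.        , 320.41569972],
       [  0.        , 415.35701173, 203.11918619],
       [  0.        ,   0.        ,   1.        ]]), 'k1': -0.09225468697069919, 'R': array([[-0.72093025, -0.6927446 ,  0.01909178],
       [-0.5220206 ,  0.52472825, -0.67242453],
       [ 0.45580047, -0.49473748, -0.73991942]]), 't': array([0.46864935, 0.27938335, 0.77024953])}
top {'intrinsics': array([[373.96413871,   0.        , 319.17607519],
       [  0.        , 373.96413871, 195.21604133],
       [  0.        ,   0.        ,   1.        ]]), 'k1': -0.06552139083290257, 'R': array([[-0.01106325, -0.99993786, -0.00137089],
       [-0.97391802,  0.01108607, -0.22662917],
       [ 0.22663028, -0.00117212, -0.97398015]]), 't': array([0.1079256 , 0.58696942, 0.86101602])}
0.1 [ 0.25183555 -0.51610615  0.20440101] [ 9.74366568e-01  2.24963813e-01 -8.86845831e-05 -1.03286548e-03] 0.0188
```

View pics/scene0.png

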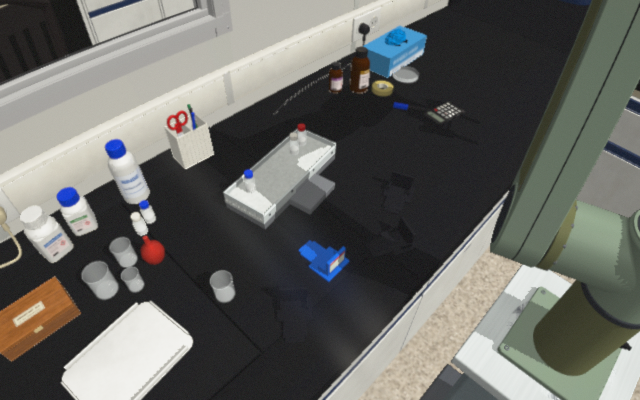

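View pics/top0.png

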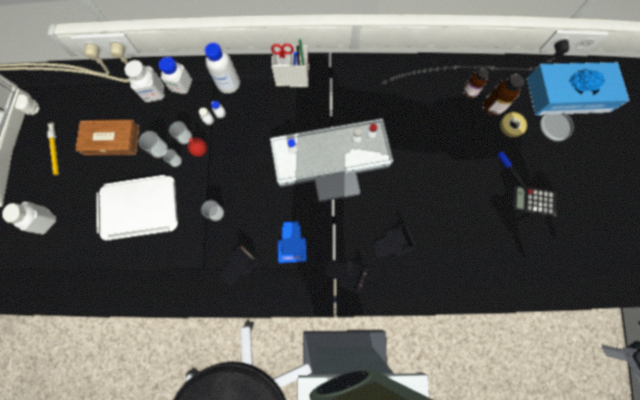

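The scene view shows the blue holder at (325,258) and the shelf at (280,178), with its ledge at (312,193). In the top view the holder is at (291,245), the shelf at (331,152) and the ledge at (338,186). Black look-alikes are nearby. Next I'll take enlarged crops.

```bash
python3 - <<'E'
import cv2,numpy as np
a=cv2.imread("pics/scene0.png");b=cv2.imread("pics/top0.png")
cv2.imwrite("pics/sc.png",cv2.resize(a[120:290,210:370],None,fx=3.5,fy=3.5,interpolation=cv2.INTER_CUBIC))
cv2.imwrite("pics/tc.png",cv2.resize(b[110:275,255:405],None,fx=3.6,fy=3.6,interpolation=cv2.INTER_CUBIC))
E
```

```text
(no output)
```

View pics/sc.png

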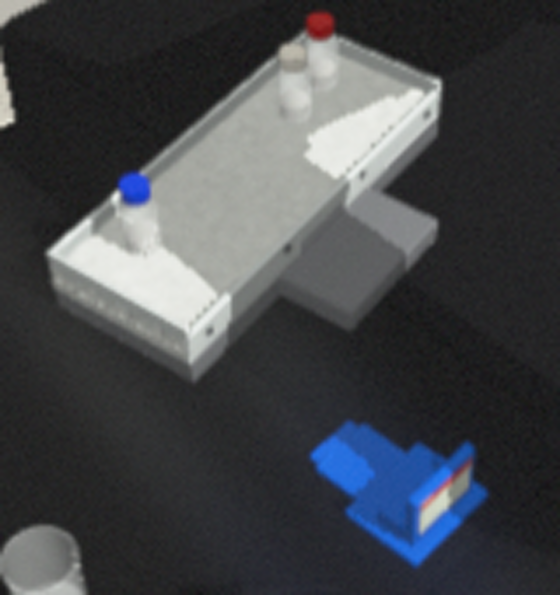

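View pics/tc.png

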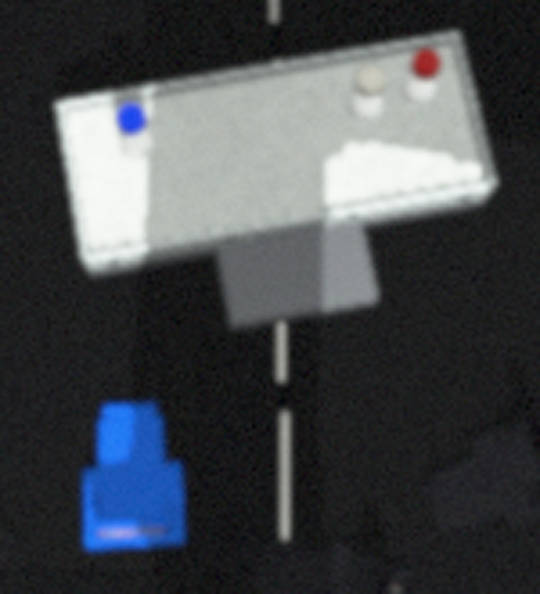

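The crops show three things:
- **Shelf:** in the top crop its back edge runs (57,103)-(460,33), about 10° of yaw.
- **Ledge:** its outer corners are near (234,325) and (378,302).
- **Holder:** its foot spans (84..187, 465..548), with the tongue pointing up.

I'll make one composite zoom of the ledge and lip, and segment the holder by colour.

```bash
cat > h.py <<'E'
import cv2,numpy as np
from bench import ctrl
CAL={n:ctrl.calibration(n) for n in("scene","top")}
def ray(n,uv):
    c=CAL[n]; p=cv2.undistortPoints(np.float64([[uv]]),c["intrinsics"],np.float64([c["k1"],0,0,0]))[0,0]
    d=c["R"].T@np.array([p[0],p[1],1.]); return -c["R"].T@c["t"],d/np.linalg.norm(d)
def plane(n,uv,z):
    o,d=ray(n,uv); return o+d*(z-o[2])/d[2]
def tri(us,ut):
    (o1,d1),(o2,d2)=ray("scene",us),ray("top",ut)
    s=np.linalg.lstsq(np.c_[d1,-d2],o2-o1,rcond=None)[0]
    a,b=o1+s[0]*d1,o2+s[1]*d2; return (a+b)/2,np.linalg.norm(a-b)
def proj(n,X):
    c=CAL[n]; return cv2.projectPoints(np.float64([X]),cv2.Rodrigues(c["R"])[0],c["t"],c["intrinsics"],np.float64([c["k1"],0,0,0]))[0][0,0]
E
python3 - <<'E'
import cv2,numpy as np
a=cv2.imread("pics/scene0.png");b=cv2.imread("pics/top0.png")
def z(im,x0,y0,w,h,f,g):
    c=cv2.resize(im[y0:y0+h,x0:x0+w],None,fx=f,fy=f,interpolation=cv2.INTER_CUBIC)
    c=(255*(c/255.)**g).astype(np.uint8)
    for i in range(0,w,5): cv2.putText(c,str(x0+i),(int((i+.5)*f)-8,8),0,.3,(0,255,255)); cv2.line(c,(int((i+.5)*f),10),(int((i+.5)*f),14),(0,255,255))
    for i in range(0,h,5): cv2.putText(c,str(y0+i),(0,int((i+.5)*f)+3),0,.3,(0,255,255)); cv2.line(c,(20,int((i+.5)*f)),(24,int((i+.5)*f)),(0,255,255))
    return c
# ledge and holder, both views
cv2.imwrite("pics/z1.png",np.vstack([np.hstack([z(a,280,165,60,50,6.6,.5),z(b,300,160,60,50,6.6,.5)]),np.zeros((6,792,3),np.uint8)+255,np.hstack([z(a,296,235,60,38,6.6,.5),z(b,264,222,60,38,6.6,.5)])]))
# whole shelf
cv2.imwrite("pics/z2.png",np.vstack([z(a,220,125,120,105,5.5,.6)]))
for n,im in(("scene",a),("top",b)):
    h=cv2.cvtColor(im,cv2.COLOR_BGR2HSV); m=cv2.inRange(h,(100,130,50),(125,255,255))
    y,x=np.mgrid[:400,:640]; k,l,s,c=cv2.connectedComponentsWithStats(m)
    print(n,[(s[i],c[i].round(1)) for i in range(1,k) if s[i][4]>15])
E
```

```text
scene [(array([126,   0,   9,   4,  16], dtype=int32), array([129.6,   1.4])), (array([118,   2,   7,   5,  18], dtype=int32), array([121.1,   4.2])), (array([101,   6,  14,   7,  33], dtype=int32), array([107.2,   8.8])), (array([ 364,   26,   63,   51, 1643], dtype=int32), array([392.7,  48.1])), (array([393, 102,  16,   9, 101], dtype=int32), array([400.2, 105.6])), (array([191, 112,   5,  17,  42], dtype=int32), array([193. , 120.1])), (array([105, 140,  21,  19, 292], dtype=int32), array([115.1, 148.6])), (array([243, 169,  10,   9,  70], dtype=int32), array([248., 173.])), (array([ 57, 187,  22,  20, 323], dtype=int32), array([ 67.5, 196.7])), (array([139, 200,  10,   9,  67], dtype=int32), array([143.6, 204.3])), (array([ 298,  240,   52,   43, 1110], dtype=int32), array([322.4, 258.9]))]
top [(array([205,  43,  17,  18, 231], dtype=int32), array([212.9,  51.3])), (array([294,  52,   4,  12,  27], dtype=int32), array([294.9,  56.6])), (array([157,  57,  19,  17, 257], dtype=int32), array([166.7,  64.5])), (array([ 527,   61,  102,   55, 4091], dtype=int32), array([577.1,  84.9])), (array([210, 100,  11,   8,  63], dtype=int32), array([214.7, 103.8])), (array([288, 139,   7,   8,  44], dtype=int32), array([290.9, 142.5])), (array([497, 151,  16,  17, 148], dtype=int32), array([504.2, 159.1])), (array([ 277,  221,   31,   43, 1079], dtype=int32), array([291.4, 243.5]))]
```

View pics/z1.png

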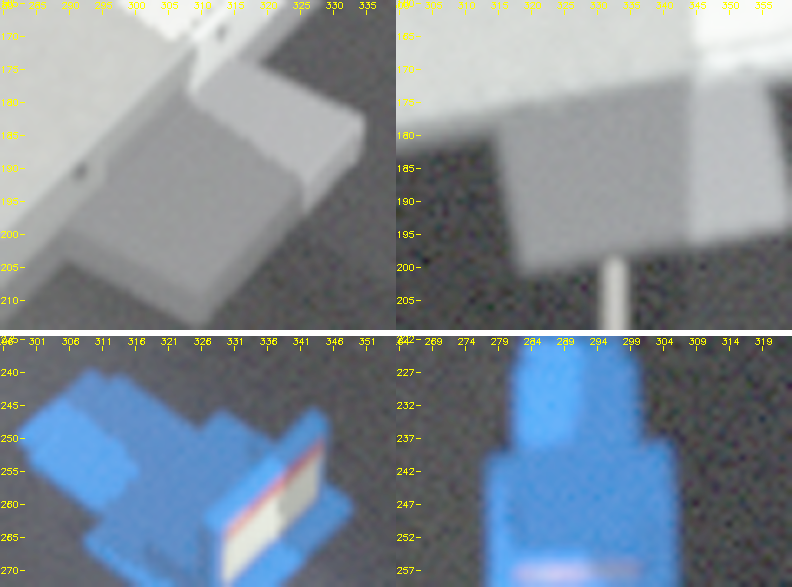

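View pics/z2.png

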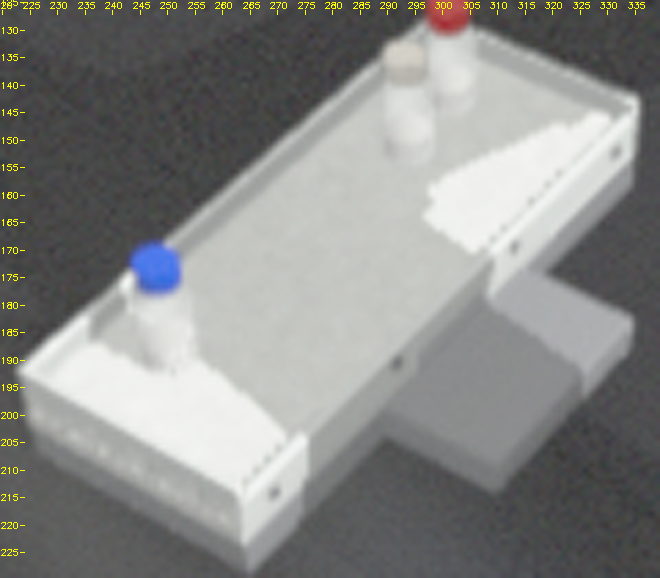

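The composite gives these pixel positions:
- **Ledge, top corners:** scene (309.8,208.7) and (334.4,182.5); top view (318.3,200.3) and (358.4,193.7).
- **Lip, front top corners:** scene (263.1,213.6) and (335.3,142.1).
- **Plate, top corners:** scene about (328,262.6) and (344,246).

I'll compute positions from these.

```bash
python3 - <<'E'
from h import *
np.set_printoptions(precision=4,suppress=True)
L=tri((309.8,208.7),(318.3,200.3));R=tri((334.4,182.5),(358.4,193.7))
print("ledge tri",L,R,np.linalg.norm(L[0]-R[0]))
for n,p in(("scene",((309.8,208.7),(334.4,182.5))),("top",((318.3,200.3),(358.4,193.7)))):
    a,b=[plane(n,q,.02) for q in p]; d=a-b; print(n,a,b,np.linalg.norm(d),"yaw",np.degrees(np.arctan2(-d[0],d[1])))
t=lambda u,v:(255+u/3.6-.5,110+v/3.6-.5)
for n,p in(("scene",((263.1,213.6),(335.3,142.1))),("top",(t(88,260),t(496,188)))):
    a,b=[plane(n,q,.046) for q in p]; d=a-b; m=(a+b)/2;print("lip",n,a,b,m,np.linalg.norm(d),"yaw",np.degrees(np.arctan2(-d[0],d[1])))
a=plane("top",t(57,103),.046);b=plane("top",t(460,33),.046);d=a-b;print("back yaw?",np.degrees(np.arctan2(-d[0],d[1])),np.linalg.norm(d))
im=cv2.imread("pics/top0.png");m=cv2.inRange(cv2.cvtColor(im,cv2.COLOR_BGR2HSV),(100,110,40),(125,255,255));
m[:215]=0;m[265:]=0;m[:,:270]=0;m[:,312:]=0
for y in range(219,266,2):
    x=np.where(m[y])[0]; 
    if len(x): 
        a,b=plane("top",(x[0]-.5,y),.005),plane("top",(x[-1]+.5,y),.005); print(y,x[0],x[-1],a[:2],b[:2],(a+b)[:2]/2,round(a[1]-b[1],4))
for q in((329.1,263.9),(326.9,261.3),(345,246.5),(342.9,245.3)): print("plate",plane("scene",q,.051))
E
```

```text
ledge tri (array([0.5851, 0.1038, 0.0228]), np.float64(0.00026467951593835484)) (array([ 0.6021, -0.0006,  0.0231]), np.float64(0.001727530564353051)) 0.10578267403973676
scene [0.587  0.1021 0.02  ] [ 0.6049 -0.0027  0.02  ] 0.10628751988373132 yaw 9.722775919718469
top [0.5856 0.1037 0.02  ] [ 0.6021 -0.0014  0.02  ] 0.10640665465403241 yaw 8.907082089156349
lip scene [0.6344 0.2022 0.046 ] [ 0.6889 -0.0961  0.046 ] [0.6617 0.0531 0.046 ] 0.3032637254616787 yaw 10.359909385671136
lip top [0.6299 0.2041 0.046 ] [ 0.6805 -0.09    0.046 ] [0.6552 0.0571 0.046 ] 0.2984304305060593 yaw 9.767393048045994
back yaw? 9.93727773215469 0.30344337462319715
221 283 299 [0.5345 0.1979] [0.5341 0.1534] [0.5343 0.1757] 0.0445
223 282 299 [0.5293 0.2005] [0.5288 0.1534] [0.529 0.177] 0.047
225 281 300 [0.524 0.203] [0.5235 0.1508] [0.5238 0.1769] 0.0522
227 281 301 [0.5188 0.203 ] [0.5182 0.1482] [0.5185 0.1756] 0.0548
229 281 301 [0.5135 0.2029] [0.513  0.1482] [0.5133 0.1756] 0.0547
231 281 301 [0.5083 0.2029] [0.5077 0.1482] [0.508  0.1756] 0.0546
233 281 301 [0.5031 0.2028] [0.5025 0.1482] [0.5
[... 438 characters left out ...]
69 0.2127] [0.4661 0.1328] [0.4665 0.1728] 0.0799
249 277 306 [0.4618 0.2127] [0.461  0.1354] [0.4614 0.1741] 0.0773
251 277 307 [0.4567 0.2126] [0.4559 0.1329] [0.4563 0.1727] 0.0797
253 277 307 [0.4515 0.2126] [0.4508 0.1329] [0.4512 0.1727] 0.0796
255 277 307 [0.4464 0.2125] [0.4457 0.1329] [0.4461 0.1727] 0.0796
257 277 307 [0.4414 0.2124] [0.4406 0.133 ] [0.441  0.1727] 0.0795
259 277 307 [0.4363 0.2124] [0.4355 0.133 ] [0.4359 0.1727] 0.0794
261 277 306 [0.4312 0.2123] [0.4305 0.1356] [0.4308 0.1739] 0.0767
263 278 295 [0.4261 0.2097] [0.4257 0.1637] [0.4259 0.1867] 0.046
plate [0.4358 0.1992 0.051 ]
plate [0.4433 0.1977 0.051 ]
plate [0.4418 0.1443 0.051 ]
plate [0.447  0.1451 0.051 ]
```

```bash
python3 - <<'E'
from h import *
np.set_printoptions(precision=4,suppress=True)
y=np.radians(9.85);U=np.array([np.cos(y),np.sin(y)]);V=np.array([-np.sin(y),np.cos(y)])
uv=lambda X:(np.round([U@X[:2],V@X[:2]],4))
z2=lambda u,v:(220+u/5.5-.5,125+v/5.5-.5)
t=lambda u,v:(255+u/3.6-.5,110+v/3.6-.5)
print("stripe",tri((336.7,257.5),(291.4,256.7)))
print("lip L",tri(z2(240,490),t(88,260)),"R",tri(z2(637,97),t(496,188)))
print("base L z0",uv(plane("scene",z2(250,572),0)))
for q in((275,492),(398,362),(515,247),(615,152)): print("screw",uv(plane("scene",z2(*q),.036)))
for n,q,z in(("scene",(309.8,208.7),.02),("scene",(334.4,182.5),.02),("scene",z2(497,492),0),("scene",z2(633,345),0),("top",(318.3,200.3),.02),("top",(358.4,193.7),.02),
 ("top",t(217,245),.02),("top",t(366,222),.02)): print(n,z,uv(plane(n,q,z)))
# ledge side edges in top image: gradient subpixel along rows
g=cv2.imread("pics/top0.png",0).astype(float)
for r in range(182,196,2):
    w=np.diff(g[r,308:326]);l=(np.clip(w,0,None)**2);xl=308.5+(l*np.arange(len(w))).sum()/l.sum()
    w=-np.diff(g[r,350:366]);l=(np.clip(w,0,None)**2);xr=350.5+(l*np.arange(len(w))).sum()/l.sum()
    a,b=uv(plane("top",(xl,r),.02)),uv(plane("top",(xr,r),.02)); print(r,xl.round(1),xr.round(1),a,b,(a[1]+b[1])/2,a[1]-b[1])
E
```

```text
stripe (array([0.4395, 0.1716, 0.0414]), np.float64(0.00030998190956493826))
lip L (array([0.6295, 0.2043, 0.0512]), np.float64(0.002414552543000607)) R (array([ 0.6786, -0.0868,  0.0566]), np.float64(0.0036872658909400443))
base L z0 [0.6557 0.0949]
screw [0.6533 0.077 ]
screw [ 0.6562 -0.0117]
screw [ 0.6562 -0.1006]
screw [ 0.6549 -0.1823]
scene 0.02 [0.5958 0.0001]
scene 0.02 [ 0.5956 -0.1061]
scene 0 [ 0.5963 -0.0008]
scene 0 [ 0.5962 -0.1096]
top 0.02 [0.5947 0.002 ]
top 0.02 [ 0.593  -0.1044]
top 0.02 [ 0.6569 -0.    ]
top 0.02 [ 0.6542 -0.1112]
182 314.9 358.0 [0.6449 0.0017] [ 0.6242 -0.1099] -0.0541 0.11159999999999999
184 315.1 358.3 [0.6394 0.0023] [ 0.6187 -0.1094] -0.05355 0.1117
186 315.7 358.6 [0.6338 0.0016] [ 0.6132 -0.1092] -0.0538 0.11080000000000001
188 316.0 359.1 [0.6283 0.0018] [ 0.6077 -0.1094] -0.0538 0.1112
190 316.3 359.6 [0.6229 0.0021] [ 0.6022 -0.1096] -0.05375 0.11170000000000001
192 316.7 359.6 [0.6174 0.0022] [ 0.5969 -0.1085] -0.05315 0.11069999999999999
194 317.2 358.3 [0.6118 0.0017] [ 0.5922 -0.1039] -0.051100000000000007 0.1056
```

Shelf frame: yaw 9.85°, lip front at U=0.655 and centre line at V=-0.0538. Top view, scene view and screws agree to within 2 mm, and the ledge triangulates to z≈0.022. The holder's origin is about (0.443,0.1725) with a yaw of about 3.5°. Next I'll grasp it.

```bash
cat >> h.py <<'E'
from scipy.spatial.transform import Rotation
YS=np.radians(9.85);U=np.array([np.cos(YS),np.sin(YS)]);V=np.array([-np.sin(YS),np.cos(YS)])
US,VS=.655,-.0538
def quat(yaw,s):
    y=s*np.array([np.cos(yaw),np.sin(yaw),0]);z=np.array([0,0,-1.]); return Rotation.from_matrix(np.c_[np.cross(y,z),y,z]).as_quat()
def S(x,y,z): return np.r_[(US+x)*U+(VS+y)*V,z]      # shelf frame -> world
def st(m=""):
    o=ctrl.get_obs();p=o["ee_pos"];print(m,"t%.1f"%o["t"],"shelf x,y,z mm",np.round(1e3*np.array([U@p[:2]-US,V@p[:2]-VS,p[2]]),1),"F",np.round(o["contact_force"],1),"Fu %.1f"%(U@o["contact_force"][:2]),"M",np.round(o["torque"],2),"w",round(o["width"],4),round(o["gripper_force"],1),flush=True); return o
E
python3 - <<'E'
from h import *
yh=np.radians(3.5);P=np.array([.443,.1725])
best=None
for s in(1,-1):
    js=[ctrl.ik(p,q) for p,q in((np.r_[P,.12],quat(yh,s)),(S(-.1,0,.04),quat(YS,s)),(S(-.045,0,.032),quat(YS,s)))]
    print(s,[None if j is None else np.round(j,2) for j in js])
    if all(j is not None for j in js):
        c=np.abs(js[0]-np.array(ctrl.get_obs()["joints"])).max()
        if best is None or c<best[0]: best=(c,s)
s=best[1];open("s.txt","w").write(str(s));print("s",s)
ctrl.reach(np.r_[P,.12],quat(yh,s)); st("hover")
print(ctrl.move_linear(np.r_[P,.013],max_speed=.08,threshold=8)); st("down")
ctrl.grab(35); st("grab")
ctrl.move_linear(np.r_[P,.10]); st("lift")
ctrl.reach(S(-.105,0,.075),quat(YS,s)); st("pre")
for n in("scene","top"): cv2.imwrite(f"pics/{n}1.png",ctrl.grab_frame(n)[:,:,::-1])
a=cv2.imread("pics/scene1.png")[140:270,230:390];b=cv2.imread("pics/top1.png")[110:240,250:410]
cv2.imwrite("pics/v1.png",np.hstack([cv2.resize(i,(400,325),interpolation=cv2.INTER_CUBIC) for i in(a,b)]))
E
```

```text
1 [array([ 0.19,  0.09,  1.87, -0.  ,  1.19,  0.13]), array([-0.08,  0.36,  1.72, -0.  ,  1.06, -0.25]), array([-0.06,  0.47,  1.58, -0.  ,  1.09, -0.23])]
-1 [None, None, None]
s 1
hover t2.6 shelf x,y,z mm [-188.6  147.3  120.2] F [ 0.1 -0.4 -0.4] Fu 0.1 M [ 0.01 -0.06  0.05] w 0.0939 0.0
False
down t4.1 shelf x,y,z mm [-188.4  148.    13.6] F [-1.  -0.8  0.5] Fu -1.2 M [ 0.01 -0.11  0.02] w 0.0939 0.0
grab t5.4 shelf x,y,z mm [-189.3  147.9   13. ] F [-1.  -0.4  0.4] Fu -1.0 M [-0.06 -0.01 -0.02] w 0.0082 35.0
lift t6.2 shelf x,y,z mm [-189.9  148.    99.2] F [-0.8  0.7 -1.6] Fu -0.7 M [-0.06  0.    0.  ] w 0.008 35.0
pre t6.9 shelf x,y,z mm [-106.5    0.9   73.6] F [-0.2  0.6 -1.2] Fu -0.1 M [-0.02 -0.06  0.03] w 0.0082 35.0
```

View pics/v1.png

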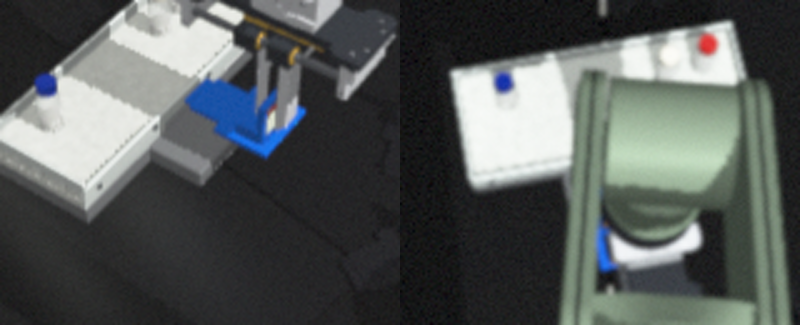

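The left half shows the holder gripped and level over the ledge. In the 2.5x crop the tongue tip is near (190,98) and the rear-left foot corner near (265,157). The arm hides it in the top view, so I'll zoom the scene view to check its lateral offset in the grip.

```bash
python3 - <<'E'
import cv2,numpy as np
a=cv2.imread("pics/scene1.png")[165:207,298:356];c=cv2.resize(a,None,fx=13,fy=13,interpolation=cv2.INTER_CUBIC)
c=(255*(c/255.)**.55).astype(np.uint8)
for i in range(0,58,4): cv2.putText(c,str(298+i),(int((i+.5)*13)-8,9),0,.35,(0,255,255)); cv2.line(c,(int((i+.5)*13),11),(int((i+.5)*13),16),(0,255,255))
for i in range(0,42,4): cv2.putText(c,str(165+i),(0,int((i+.5)*13)+3),0,.35,(0,255,255)); cv2.line(c,(24,int((i+.5)*13)),(29,int((i+.5)*13)),(0,255,255))
cv2.imwrite("pics/v2.png",c)
E
```

```text
(no output)
```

View pics/v2.png

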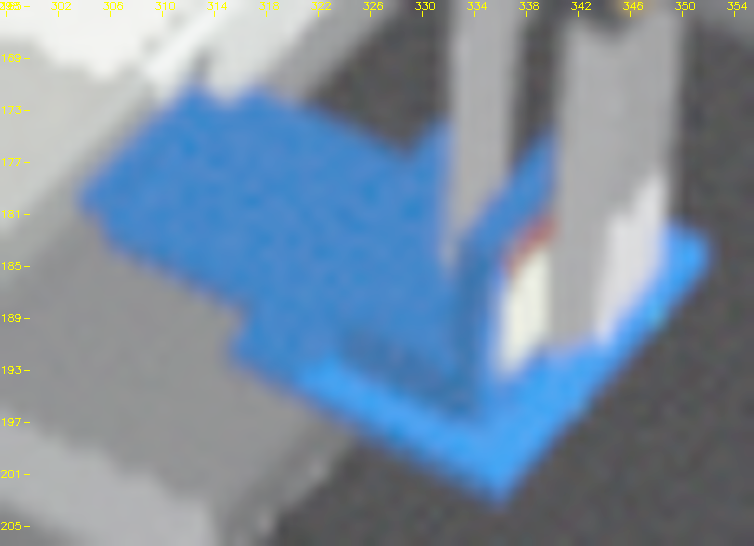

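```bash
python3 - <<'E'
from h import *
o=st()
p=o["ee_pos"]
for nm,q,z,ref in(("rearL bot",(502,507),0,(-12,35)),("rearL top",(500,484),6,(-12,35)),("rearR top",(708,236),6,(-12,-35)),("rearR bot",(708,258),0,(-12,-35)),("shL bot",(230,362),0,(45,35)),("shL top",(235,342),6,(45,35)),("tipL bot",(82,207),0,(90,19)),("tipL top",(80,192),6,(90,19)),("tipR top",(193,88),6,(90,-19))):
    X=plane("scene",(298+q[0]/13-.5,165+q[1]/13-.5),p[2]-.013+z/1e3)[:2]-p[:2]
    print(nm,np.round(1e3*np.array([U@X,V@X]),1),"expected",ref)
E
```

```text
t7.0 shelf x,y,z mm [-106.2    1.8   74.5] F [-0.5  0.7 -1.7] Fu -0.4 M [-0.01 -0.04 -0.  ] w 0.008 35.0
rearL bot [-13.4  35.8] expected (-12, 35)
rearL top [-13.   36.2] expected (-12, 35)
rearR top [-11.1 -35.9] expected (-12, -35)
rearR bot [-11.2 -36.5] expected (-12, -35)
shL bot [44.5 34.2] expected (45, 35)
shL top [43.3 34.5] expected (45, 35)
tipL bot [88.4 17.6] expected (90, 19)
tipL top [87.3 19.6] expected (90, 19)
tipR top [ 86.2 -14.4] expected (90, -19)
```

The holder sits centred, parallel and level in the grip (within about 1 mm). I'll feel for the ledge, then slide in.

```bash
python3 - <<'E'
from h import *
q=quat(YS,1)
ctrl.move_linear(S(-.105,0,.045),max_speed=.06,orientation=q); ctrl.hold(.2); st("above")
print(ctrl.move_linear(S(-.105,0,.028),max_speed=.02,threshold=4)); o=st("touch")
z=o["ee_pos"][2]; assert .027<z<.04
ctrl.move_linear(S(-.105,0,z+.0015),max_speed=.02); ctrl.hold(.2); st("up"); open("z.txt","w").write(str(z))
print(ctrl.move_linear(S(-.068,0,z+.0015),max_speed=.03,threshold=5)); st("in")
E
```

```text
above t7.8 shelf x,y,z mm [-104.5   -0.2   45.5] F [-0.1 -0.1 -1.9] Fu -0.1 M [-0.08 -0.09  0.04] w 0.0077 35.0
True
touch t8.4 shelf x,y,z mm [-105.2    0.    32.9] F [-0.1  0.4  5.1] Fu -0.1 M [-0.02 -0.18 -0.01] w 0.0081 35.0
up t8.9 shelf x,y,z mm [-1.055e+02  1.000e-01  3.390e+01] F [ 0.   0.2 -1.7] Fu 0.1 M [-0.01 -0.02  0.04] w 0.0077 35.0
False
in t10.3 shelf x,y,z mm [-68.2   0.   34.4] F [ 0.1  0.8 -1.6] Fu 0.2 M [-0.03 -0.07  0.02] w 0.0075 35.0
```

The touch at z=32.9 mm matches a ledge at 20 mm, and the tip has entered the slot about 22 mm without force. Now I'll push against the spring.

```bash
python3 - <<'E'
from h import *
z=float(open("z.txt").read())
for x in np.arange(-.062,-.036,.002):
    r=ctrl.move_linear(S(x,0,z+.0005),max_speed=.02,threshold=12); ctrl.hold(.1); o=st(f"{x*1e3:.0f} {r}")
    if abs(U@o["contact_force"][:2])>17: break
E
```

```text
-62 False t10.9 shelf x,y,z mm [-62.1   0.   33.3] F [ 0.2  0.2 -2. ] Fu 0.3 M [-0.02 -0.03  0.03] w 0.0078 35.0
-60 False t11.2 shelf x,y,z mm [-60.    0.   33.4] F [ 0.5  0.4 -1.5] Fu 0.5 M [-0.01  0.   -0.02] w 0.0079 35.0
-58 False t11.6 shelf x,y,z mm [-58.    0.   33.4] F [-0.  -0.5 -2. ] Fu -0.1 M [-0.04 -0.07  0.01] w 0.0077 35.0
-56 False t11.9 shelf x,y,z mm [-57.1   0.   33.3] F [-5.4 -1.4  2.3] Fu -5.6 M [-0.25  0.64  0.  ] w 0.0077 35.0
-54 False t12.3 shelf x,y,z mm [-55.2  -0.   33.4] F [-5.  -1.6  3.3] Fu -5.2 M [-0.23  0.69  0.01] w 0.0078 35.0
-52 False t12.6 shelf x,y,z mm [-53.5  -0.   33.4] F [-6.1 -1.7  4.3] Fu -6.3 M [-0.23  0.84  0.1 ] w 0.0076 35.0
-50 False t13.0 shelf x,y,z mm [-51.9  -0.   33.5] F [-7.4 -1.   4.6] Fu -7.4 M [-0.34  0.98  0.  ] w 0.0078 35.0
-48 False t13.3 shelf x,y,z mm [-50.4   0.   33.5] F [-9.1 -2.1  7.1] Fu -9.3 M [-0.35  1.17  0.01] w 0.0078 35.0
-46 False t13.7 shelf x,y,z mm [-48.7  -0.   33.6] F [-9.3 -2.1  7.4] Fu -9.5 M [-0.38  1.29  0.06] w 0.008 35.0
-44 False t14.0 shelf x,y,z mm [-47.2   0.   33.6] F [-10.5  -2.6   8.2] Fu -10.7 M [-0.41  1.5  -0.03] w 0.0077 35.0
-42 False t14.4 shelf x,y,z mm [-45.7   0.   33.7] F [-12.5  -2.5   9.9] Fu -12.8 M [-0.46  1.68  0.02] w 0.0077 35.0
-40 False t14.7 shelf x,y,z mm [-45.5  -0.   33.8] F [-17.1  -3.7  14.3] Fu -17.5 M [-0.57  2.31  0.09] w 0.0079 35.0
```

The force now rises steeply with no further travel: contact was at -57.2 mm and the stop is at -45.5 mm, about 12 mm of spring. I'll add some margin, check it holds, and look.

```bash
python3 - <<'E'
from h import *
z=float(open("z.txt").read())
for x in(-.038,-.036):
    ctrl.move_linear(S(x,0,z+.0005),max_speed=.02); ctrl.hold(.2); st(f"{x}")
ctrl.hold(1); st("held")
a=ctrl.grab_frame("scene")[:,:,::-1]; cv2.imwrite("pics/s3.png",a)
c=cv2.resize(a[125:225,220:360],None,fx=5.6,fy=5.6,interpolation=cv2.INTER_CUBIC);cv2.imwrite("pics/v3.png",(255*(c/255.)**.6).astype(np.uint8))
E
```

```text
-0.038 t15.2 shelf x,y,z mm [-45.5  -0.   33.8] F [-22.6  -5.5  18.1] Fu -23.2 M [-0.75  3.08  0.05] w 0.0079 35.1
-0.036 t15.6 shelf x,y,z mm [-45.5  -0.   33.7] F [-26.1  -6.1  22. ] Fu -26.8 M [-0.94  3.91  0.04] w 0.0083 35.1
held t16.6 shelf x,y,z mm [-45.6  -0.   33.7] F [-26.8  -6.6  21.6] Fu -27.6 M [-0.9   3.84 -0.02] w 0.0079 35.1
```

View pics/v3.png

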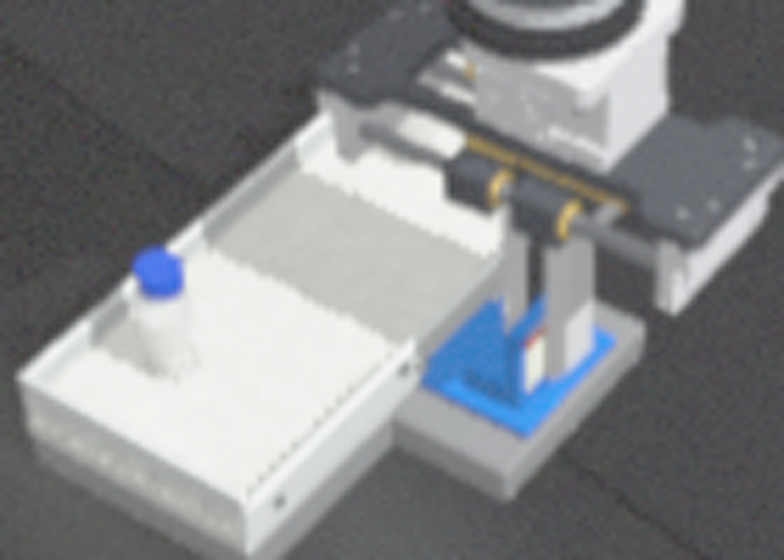

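The view shows the left shoulder flush against the shelf front at about (425,380), the plate still gripped and the blue-cap vial at its place. The hard stop is at 12 mm of spring travel. The push is steady at 27 N.

```bash
python3 -c "
from bench import ctrl
print(ctrl.close_job())"
```

```text
the job is handed in; nothing more can be done
None
```

I handed the job in at about 17 s of the 42 s, with the blue holder pushed fully home in the slot, shoulders on the shelf front, still gripped and pressed with about 27 N; the blue-cap vial looked unmoved, but I did not check the white and red vials or the beaker at the end.

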